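# Empty the sample beaker into the tray

### The arm

A 6-joint arm with a two-finger parallel gripper is mounted at the origin on the work surface. World frame = base frame: x ahead of the robot, y to its left, z up, the work surface at z = 0. Lengths are in mm, angles in rad, forces in N, time in s.
With the tool pointing down it reaches from about 275 to 1000 mm from the base axis. Payload 8.4 kg.
Tool frame: the origin (TCP) lies on the centre line of the jaws, within the pads' length; the fingertips stand 17 mm ahead of it and the grasp point (between the pads) lies 2 mm behind it (r.tcp_to_tips is the z of the fingertips in the tool frame, in mm); z points along the fingers, y is the direction in which the jaws open and shut (so a half turn about z gives the same grasp; the last joint's range is limited). The gripper opens to 85 mm and grips with 20 to 120 N. Pads are 22 mm wide; open, the fingers measure 114 mm over their backs; the gripper's body (76 mm by 85 mm) begins 54 mm behind the grasp point. The pads swing forward as they close: fully open they stand 13 mm farther back than shut.
Start: joints at [-1.322, 0.353, 1.633, -0, 1.155, -0.002], TCP at [155.11, -605.449, 248.281] pointing down, gripper open.
Joint ranges: [-2.63, 2.63], [-0.92, 2.1], [0.06, 2.66], [-1.3, 4.44], [0, 2.69], [-3.02, 3.02]. Speed limits (rad/s): [2.22, 2.22, 2.79, 3.14, 3.14, 3.14].

### API

Orientations are given as [roll, pitch, yaw] about the fixed x, y, z axes, in that order (R = Rz(yaw) Ry(pitch) Rx(roll)).
In Python, from rig import r, cams, job gives the robot as it stands.
- The arm moves only by the tool drive_tool, never from a script. Its argument "deltas" is a list of rows, each a list of 4 numbers: the shift along the tool's x, y, z in cm, then the turn about the tool's z in rad. In form: [[x, y, z, roll], ...]. A call has 1 to 12 rows; each row shifts and turns the commanded pose from where the row before left it, along the tool's axes as they then stand; what a row does not reach is not made up. A row lasts 1/12 s, in which the tool goes at most 41.7 mm and 7.16 degrees, less where a joint would pass 70% of its speed; a pose out of reach is approached as far as the arm can. A call with a gripper value outside its range is refused whole. "jaw" is the closure, from 0 (fully open) to 1 (shut), set as the call begins (left out, the last holds). The fingers move at their own pace and stop on an object; "force" is the grip in N (left out, the last holds). Time passes only in rows, so rows that do not move let the fingers close. It gives the time, the measured TCP pose, the force and the opening at its end, in the units of the state.
- r.sense(): the state, without advancing time (a new reading comes with each control period).
- cams.grab_frame(name): name is "side" or "top" or "wrist"; returns (picture, depth): 420x560x3 uint8, red, green, blue; 420x560 float32, mm along the optical axis (not along the pixel's ray), 0 where there is no reading.
- cams.camera_params(name): a dict with "fx", "fy", "cx", "cy" (pixels), "R" (3x3) and "t" (3): a world point X has camera coordinates R X + t. Camera axes: x right, y down, z forward; pixel columns grow to the right and rows downward; lengths in mm; the calibration is good to about 2 mm. A picture is of the moment at which its call begins: read the wrist's pose just before it. camera_params takes no time and is no camera call; for the wrist camera it gives the pose at the moment of the call.
- job.sign_off(): hands the job in, once; it reports no verdict.
The state is a dict: "clock": time; "qpos": joint angles; "qvel": joint speeds; "joint_efforts": joint torques, N m; "eef_pos": TCP position; "tcp_rot": TCP orientation; "contact_force": force on the tool from outside, world axes, zero at the start; "wrist_torque": the same for the moment, N m; "opening": opening from 0.0 (shut) to 1.0 (fully open).
Only numpy, scipy, OpenCV 4.12 (cv2) and the standard library are available. Lean on these libraries where they do the work, as an engineer would, in place of code of your own. Each camera call takes 0.05 s, during which the arm holds its last target. There are 200 camera calls.

### The job

Take the open steel beaker from under the wire shelf, tip its four steel samples out into the rectangular steel tray, and then gently stand the empty beaker upright on the round cork pad, its whole base on the pad. All four samples must end up in the tray; leave the lidded tin, the jar, the meter and the aluminium block where they are.

Things in the scene. Friction and masses are not known exactly. Their poses are not given: they have to be found in the camera images.
- rack: Fixed wire shelf of steel bars, 208 mm deep (its x) by 408 mm wide (its y). Origin on the bench below its centre; x points to its back, z up. Bars lie 179 to 186 mm above the bench; the open front edge, facing the robot, is at x = -104 mm. Four 10 mm legs at x = +20 and +100, y = +-200 mm, so the front half overhangs. Beaker and tin stand on the bench under it, one in each half.
- beaker: Open plain steel cup, no handle: outside diameter 62 mm, height 85 mm, wall 4 mm, floor 5 mm, 200 g. Origin at the centre of its underside, z up through the mouth. Stands on the bench, its axis 10 to 25 mm behind the shelf's front edge, holding the four samples. Slippery inside: they slide out once it is tipped some 20 degrees past level, about 110 degrees from upright.
- beaker_rim (a point): Centre of the beaker's mouth, level with the rim, 85 mm above its underside.
- sample0: Solid dark steel sample, a round slug of 16 mm diameter, 20 mm long, 30 g, standing in the beaker at the start. Origin at the centre of its lower end, z along its length.
- sample1: Solid dark steel sample, a square bar 14 x 14 x 20 mm, 30 g, standing in the beaker at the start. Origin at the centre of its lower end, z along its length.
- sample2: Solid dark steel sample, a round slug of 16 mm diameter, 20 mm long, 30 g, standing in the beaker at the start. Origin at the centre of its lower end, z along its length.
- sample3: Solid dark steel sample, a square bar 14 x 14 x 20 mm, 30 g, standing in the beaker at the start. Origin at the centre of its lower end, z along its length.
- tray: Fixed open rectangular steel tray, 140 mm (its x) by 190 mm (its y), 45 mm high, walls and floor 3 mm. Origin at the centre of its underside, on the bench. It lies on the left or on the right of the bench.
- pad: Fixed round cork pad, diameter 110 mm, 6 mm thick. Origin at the centre of its underside, on the bench. It lies on the other side of the bench from the tray.
- tin: Bystander: closed aluminium tin with a lid, about the beaker's size (diameter 64 mm, height 85 mm), on the bench under the other half of the shelf. Origin at the centre of its underside.
- jar: Bystander: small amber glass jar with a white cap, diameter 52 mm, height 65 mm, standing on top of the wire shelf. Origin at the centre of its underside.
- meter: Bystander: yellow and black handheld meter lying on the bench in front of the robot, 180 mm (its x) by 85 mm (its y), 45 mm high. Origin at the centre of its underside.
- block: Bystander: plain aluminium calibration block, a 50 mm cube with one hole drilled in its top, standing on the bench 95 to 105 mm beyond the pad's centre. Origin at the centre of its underside.
Things that resemble listed ones, but are neither listed nor needed, are in the scene too. Leave any yellow look-alike of the beaker alone. There is more than one size of the tray; the job needs the smaller.

How it is judged (in metres and radians):
On the way, in this order (a step that is already met when the one before it is completed fails the run):
1. the beaker is tipped well over, its mouth above the tray (angle between beaker's own z axis and vertical above 1.4 rad and horizontal distance between beaker_rim and tray below 0.13 m).
2. all four samples lie in the tray (x of sample0 in the frame of tray between -0.069 and 0.069 m and y of sample0 in the frame of tray between -0.094 and 0.094 m and z of sample0 in the frame of tray between -0.005 and 0.045 m and x of sample1 in the frame of tray between -0.069 and 0.069 m and y of sample1 in the frame of tray between -0.094 and 0.094 m and z of sample1 in the frame of tray between -0.005 and 0.045 m and x of sample2 in the frame of tray between -0.069 and 0.069 m and y of sample2 in the frame of tray between -0.094 and 0.094 m and z of sample2 in the frame of tray between -0.005 and 0.045 m and x of sample3 in the frame of tray between -0.069 and 0.069 m and y of sample3 in the frame of tray between -0.094 and 0.094 m and z of sample3 in the frame of tray between -0.005 and 0.045 m), for 0.2 s.
At the end, for the whole second after the job is handed in: All four samples lie inside the tray, at rest. The beaker stands upright (within 6 degrees) and at rest on the cork pad, its axis within 25 mm of the pad's centre, released. Tin, jar, meter and block stand within 20 mm of where they began (all of step 2 and angle between beaker's own z axis and vertical below 0.1 rad and horizontal distance between beaker and pad below 0.025 m and z of beaker in the frame of pad between 0.002 and 0.01 m and linear speed of beaker below 0.02 m/s and linear speed of each of sample0, sample1, sample2, sample3 below 0.05 m/s and distance of each of tin, jar, meter, block from where it was at the start of the episode below 0.02 m and angle between each of tin, jar, meter, block's own z axis and vertical below 0.15 rad); the robot touches nothing.
It fails at once if the tin is knocked over or pushed away by more than 30 mm (distance of tin from where it was at the start of the episode above 0.03 m or angle between tin's own z axis and vertical above 0.5 rad).
It fails at once if the jar is knocked over or pushed away by more than 30 mm (distance of jar from where it was at the start of the episode above 0.03 m or angle between jar's own z axis and vertical above 0.5 rad).
It fails at once if the meter is knocked over or pushed away by more than 30 mm (distance of meter from where it was at the start of the episode above 0.03 m or angle between meter's own z axis and vertical above 0.5 rad).
It fails at once if the block is knocked over or pushed away by more than 30 mm (distance of block from where it was at the start of the episode above 0.03 m or angle between block's own z axis and vertical above 0.5 rad).
It fails at once if the beaker is dropped or slammed on the pad (over 60 N) (contact force between beaker and pad above 60 N).
It also fails if it takes over 61 s, if anything falls off the work surface, if the arm or the gripper's body presses on something with over 40 N, if the wrist force passes 120 N, or if a joint passes its speed limit or range.

## Working session

There is one attempt and no reset: what is moved stays moved. The work goes in short steps, Python scripts to look and compute and a tool call to move; the robot and the scene stay as the last step left them, time stands still between calls to the robot, and variables do not carry over. Pictures are saved under pics/ and viewed, about 8 in all and at most 12, crops included, and the job is handed in when it is done.

Besides the shell and the picture viewer there is one more tool, called after ">>>" as a command line: name --pt "numbers of a row" for each row, then --argument value for the rest. drive_tool: Moves the arm, as the interface text tells. Its arguments: {"type":"object","properties":{"deltas":{"type":"array"},"jaw":{"type":"number"},"force":{"type":"number"}},"required":["deltas"]}

```bash
ls; mkdir -p pics; python3 - <<'E'
from rig import r,cams,job
import cv2,numpy as np
print(r.sense())
for n in("top","side"):
    p,d=cams.grab_frame(n); cv2.imwrite(f"pics/{n}0.png",p[:,:,::-1]); np.save(f"{n}0.npy",d); np.save(f"{n}0c.npy",p)
    c=cams.camera_params(n); print(n,c)
    np.savez(f"{n}0k.npz",**c)
E
```

```text
pics
{'clock': 0.0, 'qpos': array([-1.32239539e+00,  3.53629749e-01,  1.63409740e+00,  2.22103937e-05,
        1.15520562e+00, -2.42690340e-03]), 'qvel': array([ 1.12905688e-04, -8.17675853e-05,  3.49550722e-04,  1.40500401e-03,
       -9.76755594e-05, -4.87111415e-04]), 'joint_efforts': array([-1.75455050e-03, -6.05257416e+01, -3.42075849e+01, -1.38059215e-05,
        9.18369769e-03,  2.47789437e-06]), 'eef_pos': array([ 155.01259108, -605.02560086,  247.58887354]), 'tcp_rot': array([-3.14025259e+00, -2.35600412e-05,  2.50818843e-01]), 'contact_force': array([ 0.77413843,  0.28791004, -1.1718587 ]), 'wrist_torque': array([ 0.02729999, -0.02524022,  0.05528108]), 'opening': 0.9961437224686499}
top {'fx': 440.0358166237227, 'fy': 440.0358166237227, 'cx': 283.8012310604849, 'cy': 211.05369015829305, 'R': array([[ 0.0217782 , -0.99965234,  0.01486329],
       [-0.99261382, -0.0233948 , -0.11903986],
       [ 0.1193462 , -0.01216104, -0.99277822]]), 't': array([-158.81458241,  576.58309587, 1377.29949851])}
side {'fx': 478.00449354915565, 'fy': 478.00449354915565, 'cx': 278.3633746491726, 'cy': 203.8480357268866, 'R': array([[-0.99760239, -0.06792264,  0.01326607],
       [-0.04553933,  0.49993302, -0.86486597],
       [ 0.05211183, -0.86339649, -0.50182753]]), 't': array([ 539.8574447 ,  190.05036409, 1321.12819265])}
```

View pics/top0.png

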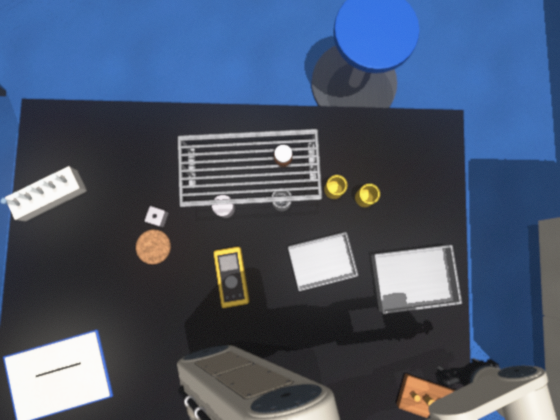

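View pics/side0.png

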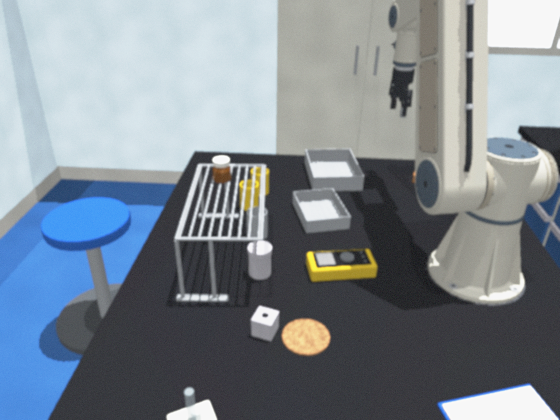

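Top view: small tray at (322,261), with the larger look-alike at (416,278). Cork pad is at (153,247), block (155,216), meter (231,276) and jar (283,154). Under the shelf there is a closed bright cylinder at (222,206) and an open dark one at (281,199). Two yellow cups stand at (336,186) and (368,195) and must be left alone. The open grey one fits the beaker, so I'll confirm it in a crop and measure.

```bash
cat > h.py <<'E'
import numpy as np,cv2
def cloud(d,k):
    v,u=np.mgrid[:d.shape[0],:d.shape[1]]
    P=np.stack([(u-k['cx'])/k['fx']*d,(v-k['cy'])/k['fy']*d,d],-1)
    W=(P-k['t'])@np.array(k['R']); W[d<=0]=np.nan
    return W
E
python3 - <<'E'
from h import *
d=np.load('top0.npy');k=np.load('top0k.npz');W=cloud(d,k);p=np.load('top0c.npy')
def med(u,v,r=2): return np.nanmedian(W[v-r:v+r+1,u-r:u+r+1].reshape(-1,3),0).round(1)
for n,(u,v) in dict(tray=(322,261),pad=(153,247),block=(150,212),meter=(231,290),jar=(283,154),tin=(222,206),beaker=(281,199),bigtray=(430,270),bench=(200,350),y1=(336,186)).items(): print(n,med(u,v))
def blob(u0,v0,u1,v1,z0,z1,name):
    m=np.zeros(d.shape,bool);m[v0:v1,u0:u1]=1;m&=(W[...,2]>z0)&(W[...,2]<z1)
    q=W[m]; 
    if len(q): 
        (c,s,a)=cv2.minAreaRect(q[:,:2].astype(np.float32)); (cc,rr)=cv2.minEnclosingCircle(q[:,:2].astype(np.float32))
        print(name,len(q),'rect',np.round(c,1),np.round(s,1),round(a,1),'circ',np.round(cc,1),round(rr,1),'z',np.median(q[:,2]).round(1), 'med',np.median(q[:,:2],0).round(1))
blob(283,228,362,295,30,55,'tray')
blob(283,228,362,295,-5,55,'tray all')
blob(130,226,178,268,3.5,12,'pad')
blob(138,200,172,230,40,60,'block')
blob(208,240,255,312,20,60,'meter')
blob(170,120,330,212,170,195,'rack')
blob(265,140,300,170,225,265,'jar')
blob(205,190,240,222,70,100,'tin')
blob(265,185,300,216,70,100,'beaker')
blob(320,170,350,202,70,130,'y1')
cr=np.hstack([cv2.resize(p[120:225,170:310],None,fx=2.8,fy=4,interpolation=2),cv2.resize(np.load('side0c.npy')[150:310,170:290],(400,420),interpolation=2)])
cv2.imwrite('pics/crop1.png',cr[:,:,::-1])
E
```

```text
tray [ 423.6 -273.7    1.1]
pad [456.6 274.3   5.6]
block [565.3 277.2  49.8]
meter [327.3  13.7  41.2]
jar [ 713.1 -137.4  251.2]
tin [582.3  44.3  85. ]
beaker [ 597.  -135.1  184.9]
bigtray [ 402.3 -624.6    4.2]
bench [141.3 104.2   4.1]
y1 [ 671.2 -317.1    4.4]
tray 274 rect [ 422.2 -270.1] [140.  190.3] 15.2 circ [ 423.  -268.9] 115.5 z 43.2 med [ 423.3 -283.8]
tray all 5083 rect [ 424.8 -275.1] [214.2 256.4] 1.2 circ [ 424.8 -275.2] 166.8 z 1.5 med [ 423.6 -274. ]
pad 722 rect [458.7 272.8] [132.5 152.1] 1.4 circ [460.2 274.3] 94.7 z 5.8 med [457.7 274.2]
block 258 rect [552.9 263.7] [50.2 49.9] 73.0 circ [551.5 263. ] 33.0 z 49.3 med [552.5 262.4]
meter 1563 rect [366.9  18.4] [179.6  85.7] 11.1 circ [367.2  16.1] 95.8 z 40.9 med [366.2  16.9]
rack 3452 rect [687.6 -39.2] [209.5 408.3] 4.4 circ [687.2 -39.8] 226.4 z 185.0 med [681.4 -32.1]
jar 242 rect [ 713.7 -137.5] [43.9 45.5] 4.3 circ [ 714.1 -137. ] 23.8 z 250.1 med [ 712.2 -137. ]
tin 251 rect [587.3  46.8] [61.7 61.1] 89.6 circ [587.4  47.3] 31.8 z 84.3 med [579.8  46.6]
beaker 58 rect [ 610.1 -135.9] [52.2 57.8] 7.1 circ [ 613.7 -135.6] 30.3 z 82.8 med [ 596.1 -137.7]
y1 106 rect [ 659.6 -307. ] [60.  60.7] 65.3 circ [ 659.1 -306.9] 31.2 z 82.9 med [ 659.8 -307. ]
```

View pics/crop1.png

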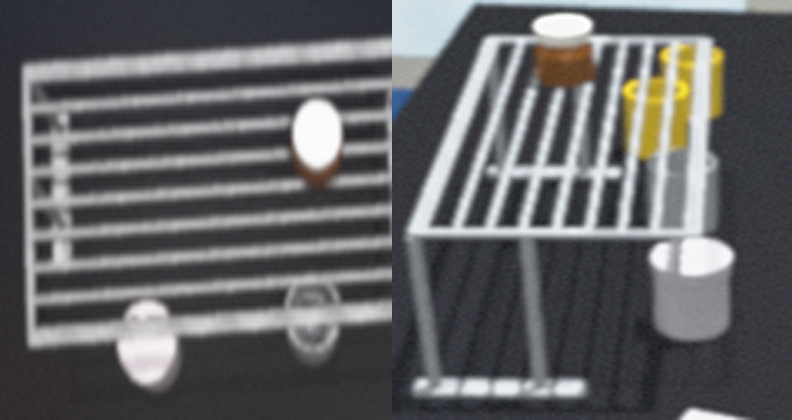

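The beaker is the open grey cup: top crop (312,320), side crop (683,190), world about (611,-136). The tin is at (587,47).

The moves have no tilt, so I'll check how the arm behaves at its reach limit. The space outward from the start pose is clear.

>>> drive_tool --pt "0 4 0 0" --pt "0 4 0 0" --pt "0 4 0 0" --pt "0 4 0 0" --pt "0 4 0 0" --pt "0 4 0 0" --pt "0 4 0 0" --pt "0 4 0 0" --pt "0 4 0 0" --pt "0 4 0 0" --pt "0 4 0 0" --pt "0 4 0 0"

```text
clock: 1.1
eef_pos: [256.6, -1001.6, 240.7]
tcp_rot: [3.118, -0.0, 0.251]
contact_force: [19.8, -80.3, 28.5]
opening: 1.001
```

>>> drive_tool --pt "0 0 0 0" --pt "0 0.5 0 0" --pt "0 0.5 0 0" --pt "0 0.5 0 0"

```text
clock: 1.43
eef_pos: [257.8, -1006.4, 243.6]
tcp_rot: [3.1, 0.0, 0.251]
contact_force: [0.0, 1.2, 1.3]
opening: 0.998
```

```bash
python3 -c "
from rig import r
print(r.sense())"
```

```text
{'clock': 1.4333, 'qpos': array([-1.32146019e+00,  1.22660725e+00,  5.81537859e-02,  4.85881765e-05,
        1.81557291e+00, -1.47585443e-03]), 'qvel': array([ 0.00060575, -0.00484203, -0.00118528,  0.00120712, -0.04552272,
       -0.00060173]), 'joint_efforts': array([-2.37807100e-03, -1.06610041e+02, -4.36573076e+01,  1.36879112e-04,
       -1.70831750e-01,  1.37691663e-05]), 'eef_pos': array([  257.83733917, -1006.43562669,   243.61711088]), 'tcp_rot': array([3.10033393e+00, 1.42605492e-05, 2.50824445e-01]), 'contact_force': array([2.87944357e-04, 1.22026771e+00, 1.25446823e+00]), 'wrist_torque': array([ 2.91384925e-02, -1.37676112e-02,  7.59867322e-05]), 'opening': 0.9978148408749323}
```

>>> drive_tool --pt "0 2 0 0" --pt "0 2 0 0" --pt "0 2 0 0" --pt "0 2 0 0" --pt "0 2 0 0" --pt "0 2 0 0"

```text
clock: 1.93
eef_pos: [265.5, -1036.2, 226.2]
tcp_rot: [3.021, 0.0, 0.251]
contact_force: [0.2, 0.5, -0.6]
opening: 1.001
```

>>> drive_tool --pt "0 -2 0 0" --pt "0 -2 0 0" --pt "0 -2 0 0" --pt "0 -2 0 0" --pt "0 -1 0 0" --pt "0 0 0 0"

```text
clock: 2.43
eef_pos: [245.4, -958.0, 218.3]
tcp_rot: [3.023, 0.0, 0.251]
contact_force: [-0.5, 0.3, 0.6]
opening: 0.998
```

The out-of-reach behaviour produces a tilt, and the tilt stays when I retract. So I can get the tool horizontal by pushing outward at full stretch, after which the tool-z turn becomes the pouring turn. I'll fit the kinematics to plan which azimuth to do this at.

```bash
cat > log.py <<'E'
from rig import r
import json
s=r.sense(); f=open('log.jsonl','a'); f.write(json.dumps([list(s['qpos']),list(s['eef_pos']),list(s['tcp_rot'])])+'\n'); f.close()
print(s['clock'],s['qpos'].round(3),s['eef_pos'].round(1),s['tcp_rot'].round(3))
E
cat > log.jsonl <<'E'
[[-1.32239539,0.353629749,1.6340974,2.2e-05,1.15520562,-0.0024269],[155.01259,-605.0256,247.58887],[-3.14025259,-2.356e-05,0.25081884]]
[[-1.32146019,1.22660725,0.0581537859,4.86e-05,1.81557291,-0.00147585],[257.837339,-1006.435627,243.61711],[3.10033393,1.426e-05,0.250824445]]
E
python3 log.py; python3 - <<'E'
import numpy as np,json
from scipy.optimize import least_squares
D=[json.loads(l) for l in open('log.jsonl')]
def f(p):
    a,h,L1,L2,o,Lt=p;e=[]
    for q,x,_ in D:
        s=q[1]+q[2];t=s+q[4]
        e+=[a+L1*np.sin(q[1])+L2*np.sin(s)+o*np.cos(s)+Lt*np.sin(t)-np.hypot(x[0],x[1]),h+L1*np.cos(q[1])+L2*np.cos(s)-o*np.sin(s)+Lt*np.cos(t)-x[2]]
    e+=list((np.array(p)-[0,250,500,450,0,300])*1e-3)
    return e
s=least_squares(f,[0,250,500,450,0,300]);print(s.x.round(1),np.abs(s.fun).max())
E
```

```text
2.4333 [-1.322  0.944  0.682  0.     1.397 -0.002] [ 245.4 -958.   218.3] [3.023 0.    0.251]
[ -2.  289.2 569.5 495.4  57.4 322.7] 0.06949126431316972
```

```bash
cat > kin.py <<'E'
import numpy as np
from scipy.spatial.transform import Rotation as Ro
from scipy.optimize import least_squares
P=dict(a=-2,h=289.2,L1=569.5,L2=495.4,o=57.4,Lt=322.7); s4=1.;s6=1.
LO=np.array([-2.63,-.92,.06,-1.3,0,-3.02]);HI=np.array([2.63,2.1,2.66,4.44,2.69,3.02])
Ry=lambda a:Ro.from_euler('y',a);Rz=lambda a:Ro.from_euler('z',a)
def fk(q):
    A=Rz(q[0]);F=A*Ry(q[1]+q[2]);W=F*Rz(s4*q[3])*Ry(q[4])
    x=A.apply([P['a'],0,P['h']])+(A*Ry(q[1])).apply([0,0,P['L1']])+F.apply([P['o'],0,P['L2']])+W.apply([0,0,P['Lt']])
    return x,W*Rz(s6*q[5]+np.pi/2)
def ik(x,R,n=12,seed=0,q0=None):
    g=np.random.default_rng(seed);best=None
    for i in range(n):
        s=g.uniform(LO,HI) if q0 is None or i else q0
        s=np.clip(s,LO+1e-6,HI-1e-6)
        def f(q):
            p,Rq=fk(q);return np.r_[(p-x)/100,(R.inv()*Rq).as_rotvec()]
        o=least_squares(f,s,bounds=(LO,HI),max_nfev=60)
        if best is None or o.cost<best.cost: best=o
        if best.cost<1e-8: break
    return best.x,best.cost
def tool(A,e,roll):
    # z=tool dir az A, e below horizontal; roll=0 -> jaws(y) horizontal
    z=np.array([np.cos(A)*np.cos(e),np.sin(A)*np.cos(e),-np.sin(e)]);y=np.array([-np.sin(A),np.cos(A),0]);x=np.cross(y,z)
    return Ro.from_matrix(np.c_[x,y,z])*Rz(roll)
E
python3 - <<'E'
import kin
from kin import *
D=[[-1.32239539,0.353629749,1.6340974,2.2e-05,1.15520562,-0.0024269]]
x,R=fk(D[0]);print(x,R.as_euler('xyz'))
d=np.deg2rad
for s in(1,-1):
  kin.s4=s
  for A in range(-80,81,20):
    for e in(10,):
      row=[]
      for nm,pos,rolls in(('bk',[611,-136,50],(0,np.pi)),('tray',[422,-270,150],(2.1,-2.1,np.pi-2.1,2.1-np.pi)),('pad',[458,274,56],(0,np.pi))):
        for ro in rolls:
          q,c=ik(np.array(pos,float),tool(d(A),d(e),ro),n=6); row.append(f"{nm}{ro:.1f}:"+(f"{q[3]:.1f},{q[5]:.1f}" if c<1e-5 else 'x'))
      print(s,A,row)
E
```

```text
[ 153.54377814 -605.33632304  247.6625608 ] [-3.14025259e+00 -2.33676577e-05  2.50818926e-01]
1 -80 ['bk0.0:x', 'bk3.1:x', 'tray2.1:x', 'tray-2.1:x', 'tray1.0:x', 'tray-1.0:x', 'pad0.0:-0.8,1.2', 'pad3.1:-0.8,-2.0']
1 -60 ['bk0.0:x', 'bk3.1:x', 'tray2.1:4.2,-2.5', 'tray-2.1:4.2,-0.4', 'tray1.0:4.2,2.8', 'tray-1.0:4.2,0.7', 'pad0.0:-1.0,1.2', 'pad3.1:-1.0,-1.9']
1 -40 ['bk0.0:4.0,1.6', 'bk3.1:4.0,-1.5', 'tray2.1:3.5,-2.5', 'tray-2.1:3.5,-0.4', 'tray1.0:3.5,2.8', 'tray-1.0:3.5,0.7', 'pad0.0:-1.3,1.4', 'pad3.1:-1.3,-1.8']
1 -20 ['bk0.0:3.4,1.6', 'bk3.1:3.4,-1.5', 'tray2.1:2.6,-2.8', 'tray-2.1:2.6,-0.7', 'tray1.0:2.6,2.4', 'tray-1.0:2.6,0.3', 'pad0.0:x', 'pad3.1:x']
1 0 ['bk0.0:2.7,1.5', 'bk3.1:2.7,-1.7', 'tray2.1:2.0,-2.7', 'tray-2.1:2.0,-0.6', 'tray1.0:2.0,2.5', 'tray-1.0:2.0,0.4', 'pad0.0:4.2,1.8', 'pad3.1:4.2,-1.3']
1 20 ['bk0.0:2.1,1.5', 'bk3.1:2.1,-1.6', 'tray2.1:1.5,-2.5', 'tray-2.1:1.5,-0.4', 'tray1.0:1.5,2.8', 'tray-1.0:1.5,0.7', 'pad0.0:3.6,1.8', 'pad3.1:3.6,-1.3']
1 40 ['bk0.0:1.7,1.7', 'bk3.1:1.7,-1.4', 'tray2.1:1.2,-2.3', 'tray-2.1:1.2,-0.2', 'tray1.0:1.2,2.9', 'tray-1.0:1.2
[... 1015 characters left out ...]
, 'bk3.1:3.6,-1.7', 'tray2.1:4.3,-2.7', 'tray-2.1:4.3,-0.6', 'tray1.0:4.3,2.5', 'tray-1.0:4.3,0.4', 'pad0.0:2.1,1.8', 'pad3.1:2.1,-1.3']
-1 20 ['bk0.0:4.1,1.5', 'bk3.1:4.1,-1.6', 'tray2.1:x', 'tray-2.1:x', 'tray1.0:x', 'tray-1.0:x', 'pad0.0:2.7,1.8', 'pad3.1:2.7,-1.3']
-1 40 ['bk0.0:x', 'bk3.1:x', 'tray2.1:-1.2,-2.3', 'tray-2.1:-1.2,-0.2', 'tray1.0:x', 'tray-1.0:-1.2,0.8', 'pad0.0:3.5,1.4', 'pad3.1:3.5,-1.8']
-1 60 ['bk0.0:x', 'bk3.1:x', 'tray2.1:-1.0,-2.2', 'tray-2.1:-1.0,-0.1', 'tray1.0:x', 'tray-1.0:-1.0,0.9', 'pad0.0:4.2,1.3', 'pad3.1:4.2,-1.8']
-1 80 ['bk0.0:-1.0,2.1', 'bk3.1:-1.0,-1.1', 'tray2.1:-0.8,-2.2', 'tray-2.1:-0.8,-0.1', 'tray1.0:x', 'tray-1.0:-0.8,1.0', 'pad0.0:x', 'pad3.1:x']
```

>>> drive_tool --pt "3 -1 -3 0" --pt "4 -1 -1 0" --pt "4 -1 -1 0" --pt "4 -1 -1 0" --pt "4 -1 -1 0" --pt "4 -1 -1 0" --pt "4 -1 -1 0" --pt "4 -1 0 0" --pt "4 -1 0 0" --pt "4 -1 0 0"

```text
clock: 3.27
eef_pos: [593.7, -758.8, 293.1]
tcp_rot: [3.021, -0.001, 0.251]
contact_force: [0.5, -0.4, -0.5]
opening: 1.0
```

```bash
python3 log.py; python3 - <<'E'
import kin,json
from kin import *
for l in list(open('log.jsonl'))[-1:]:
  q,x,t=json.loads(l)
  for a in(1,-1):
    for b in(1,-1):
      kin.s4,kin.s6=a,b;X,R=fk(q);print(a,b,X.round(1),R.as_euler('xyz').round(3))
E
```

```text
3.2667 [-0.892  0.864  0.682 -0.049  1.485  0.43 ] [ 593.7 -758.8  293.1] [ 3.021e+00 -1.000e-03  2.510e-01]
1 1 [ 592.5 -759.5  293.3] [ 3.021e+00 -1.000e-03  2.510e-01]
1 -1 [ 592.5 -759.5  293.3] [3.062 0.09  1.107]
-1 1 [ 617.1 -739.7  293.3] [ 3.062 -0.09   0.251]
-1 -1 [ 617.1 -739.7  293.3] [3.021e+00 1.000e-03 1.107e+00]
```

>>> drive_tool --pt "0.4 -2 -0.5 0" --pt "0.7 -3.8 -1.0 0" --pt "0.7 -3.8 -1.0 0" --pt "0.7 -3.9 -1.0 0" --pt "0.7 -3.9 -1.0 0" --pt "0.7 -3.9 -1.0 0" --pt "0.7 -3.9 -1.0 0" --pt "0.7 -3.9 -1.0 0" --pt "0.7 -3.9 -1.0 0" --pt "0.7 -3.9 -1.0 0" --pt "0.7 -3.9 -1.0 0" --pt "0.7 -3.9 -0.5 0"

```text
clock: 4.27
eef_pos: [557.8, -295.3, 350.9]
tcp_rot: [3.021, -0.003, 0.251]
contact_force: [1.1, 0.3, 0.8]
opening: 0.998
```

>>> drive_tool --pt "0.7 -3.9 -0.5 0" --pt "0.7 -3.9 -0.5 0" --pt "0.7 -3.9 -0.5 0" --pt "0.7 -3.9 -0.5 0" --pt "0.7 -3.9 -0.5 0" --pt "0.7 -3.9 -0.5 0" --pt "0.7 -3.9 -0.5 0" --pt "0.7 -3.9 -0.5 0" --pt "0.7 -3.9 -0.5 0" --pt "0.7 -3.9 -0.5 0" --pt "0.7 -3.9 -0.5 0" --pt "0.7 -3.9 -0.5 0"

```text
clock: 5.27
eef_pos: [521.8, 184.4, 354.5]
tcp_rot: [3.024, -0.003, 0.251]
contact_force: [-0.3, -0.2, -0.1]
opening: 0.999
```

>>> drive_tool --pt "0.7 -3.9 -0.5 0" --pt "0.7 -3.9 -0.5 0" --pt "0.7 -3.9 -0.5 0" --pt "0.7 -3.9 -0.5 0" --pt "0.7 -3.9 -0.5 0" --pt "0.7 -3.9 -0.5 0" --pt "0.7 -3.9 -0.5 0" --pt "0.7 -3.9 -0.5 0" --pt "0.7 -3.9 -0.5 0" --pt "0.7 -3.9 -0.5 0" --pt "0.7 -3.9 -0.5 0" --pt "0.7 -3.9 -0.5 0"

```text
clock: 6.27
eef_pos: [485.1, 662.6, 358.2]
tcp_rot: [3.025, -0.002, 0.251]
contact_force: [1.2, 0.7, 0.3]
opening: 0.997
```

>>> drive_tool --pt "0 0 0 -0.1" --pt "0 0 0 -0.12" --pt "0 0 0 -0.12" --pt "0 0 0 -0.12" --pt "0 0 0 -0.12" --pt "0 0 0 -0.12" --pt "0 0 0 -0.1"

```text
clock: 6.85
eef_pos: [485.6, 660.8, 358.0]
tcp_rot: [3.06, 0.083, 1.054]
contact_force: [-1.0, -0.5, 0.8]
opening: 0.999
```

```bash
python3 log.py; python3 -c "
from rig import r
from kin import *
print(Ro.from_euler('xyz',r.sense()['tcp_rot']).as_matrix().round(3))"
```

```text
6.85 [ 0.97   0.664  0.909 -0.089  1.644  1.481] [485.6 660.8 358. ] [3.06  0.083 1.054]
[[ 0.493  0.87   0.03 ]
 [ 0.866 -0.487 -0.113]
 [-0.083  0.082 -0.993]]
```

>>> drive_tool --pt "3 0 0 0" --pt "4 0 0 0" --pt "4 0 0 0" --pt "3 0 0 0" --pt "2 0 0 0" --pt "1 0 0 0" --pt "2 0 0 0" --pt "3 0 0 0" --pt "4 0 0 0" --pt "4 0 0 0" --pt "4 0 0 0" --pt "4 0 0 0"

```text
clock: 7.85
eef_pos: [584.6, 850.7, 288.9]
tcp_rot: [3.046, -0.053, 1.059]
contact_force: [0.1, 0.2, -0.7]
opening: 1.002
```

```bash
python3 log.py; python3 -c "
from rig import r
from kin import *
print(Ro.from_euler('xyz',r.sense()['tcp_rot']).as_matrix().round(3))"
```

```text
7.85 [ 0.996  1.184  0.058 -0.095  1.84   1.482] [584.6 850.7 288.9] [ 3.046 -0.053  1.059]
[[ 0.489  0.866  0.109]
 [ 0.871 -0.492 -0.001]
 [ 0.053  0.095 -0.994]]
```

>>> drive_tool --pt "4 0 -1 0" --pt "4 0 -1 0" --pt "4 0 -1 0" --pt "4 0 -1 0" --pt "4 0 -1 0" --pt "4 0 -1 0" --pt "4 0 -1 0" --pt "4 0 -1 0" --pt "4 0 -1 0" --pt "4 0 -1 0" --pt "4 0 -1 0" --pt "4 0 -1 0"

```text
clock: 8.85
eef_pos: [595.9, 942.0, 380.2]
tcp_rot: [3.015, -0.389, 1.098]
contact_force: [-0.5, -0.1, 1.2]
opening: 0.996
```

```bash
cat >> log.py <<'E'
from kin import *
print(Ro.from_euler('xyz',s['tcp_rot']).as_matrix().round(3))
E
python3 log.py
```

```text
8.85 [ 1.035  1.117  0.058 -0.103  1.571  1.513] [595.9 942.  380.2] [ 3.015 -0.389  1.098]
[[ 0.421  0.861  0.284]
 [ 0.824 -0.494  0.277]
 [ 0.379  0.117 -0.918]]
```

>>> drive_tool --pt "4 -1 0 0" --pt "4 -1 0 0" --pt "4 -1 0 0" --pt "4 -1 0 0" --pt "4 -1 0 0" --pt "4 -1 0 0" --pt "4 -1 0 0" --pt "4 -1 0 0" --pt "4 -1 0 0" --pt "4 -1 0 0" --pt "4 -1 0 0" --pt "4 -1 0 0"

```text
clock: 9.85
eef_pos: [518.0, 1065.9, 471.1]
tcp_rot: [2.989, -0.71, 1.152]
contact_force: [0.2, 0.7, -0.4]
opening: 1.002
```

```bash
python3 log.py
```

```text
9.85 [ 1.16   1.08   0.059 -0.164  1.297  1.622] [ 518.  1065.9  471.1] [ 2.989 -0.71   1.152]
[[ 0.308  0.863  0.401]
 [ 0.693 -0.492  0.527]
 [ 0.652  0.115 -0.75 ]]
```

>>> drive_tool --pt "3.6 -0.5 1.8 0" --pt "3.6 -0.5 1.8 0" --pt "3.6 -0.5 1.8 0" --pt "3.6 -0.5 1.8 0" --pt "3.6 -0.5 1.8 0" --pt "3.6 -0.5 1.8 0" --pt "3.6 -0.5 1.8 0" --pt "3.6 -0.5 1.8 0" --pt "3.6 -0.5 1.8 0" --pt "3.6 -0.5 1.8 0" --pt "3.6 -0.5 1.8 0" --pt "3.6 -0.5 1.8 0"

```text
clock: 10.85
eef_pos: [523.9, 1153.6, 504.3]
tcp_rot: [2.95, -1.015, 1.233]
contact_force: [-1.2, -0.6, -0.5]
opening: 1.005
```

```bash
python3 log.py
```

```text
10.85 [ 1.181  1.123  0.059 -0.182  0.948  1.65 ] [ 523.9 1153.6  504.3] [ 2.95  -1.015  1.233]
[[ 0.175  0.873  0.456]
 [ 0.498 -0.478  0.724]
 [ 0.849  0.101 -0.518]]
```

>>> drive_tool --pt "3.8 -0.3 1.5 0" --pt "3.8 -0.3 1.5 0" --pt "3.8 -0.3 1.5 0" --pt "3.8 -0.3 1.5 0" --pt "3.8 -0.3 1.5 0" --pt "3.8 -0.3 1.5 0" --pt "3.8 -0.3 1.5 0" --pt "3.8 -0.3 1.5 0" --pt "3.8 -0.3 1.5 0" --pt "3.8 -0.3 1.5 0"

```text
clock: 11.68
eef_pos: [502.1, 1160.2, 647.3]
tcp_rot: [2.859, -1.231, 1.354]
contact_force: [0.5, 0.4, 0.5]
opening: 0.999
```

```bash
python3 log.py
```

```text
11.6833 [ 1.195  1.043  0.059 -0.184  0.807  1.646] [ 502.1 1160.2  647.3] [ 2.859 -1.231  1.354]
[[ 0.072  0.881  0.467]
 [ 0.326 -0.463  0.824]
 [ 0.943  0.093 -0.32 ]]
```

```bash
cat > plan.py <<'E'
from kin import *
from rig import r
def plan(wps,roll=0,step=40,verbose=True):
    s=r.sense();x=np.array(s['eef_pos']);R=Ro.from_euler('xyz',s['tcp_rot'])*Rz(roll);q=np.array(s['qpos']);q[5]+=roll
    print('now',s['clock'],x.round(1),'t',R.as_matrix()[:,2].round(3),'yz',R.as_matrix()[2].round(3))
    for w in wps:
        w=np.array(w,float);d=R.inv().apply(w-x)/10;n=int(np.ceil(np.linalg.norm(w-x)/step)) or 1
        print('->',w,'tool cm',d.round(2),'rows',n,'per row',(d/n).round(2))
        for i in range(n):
            p=x+(w-x)*(i+1)/n;q2,c=ik(p,R,n=1,q0=q)
            bad=c>1e-4; sp=np.abs(q2-q).max()*12
            if bad or sp>2: print('   i',i,'cost %.1e'%c,'speed %.2f'%sp,q2.round(2))
            q=q2
        wr=w-P['Lt']*R.as_matrix()[:,2];print('   q',q.round(2),'wrist',wr.round(0));x=w
E
python3 - <<'E'
from plan import *
plan([[520,300,480],[500,-330,330],[518,-301,116],[612,-134,50]],roll=.1)
E
```

```text
now 11.6833 [ 502.1 1160.2  647.3] t [ 0.467  0.824 -0.32 ] yz [ 0.947 -0.002 -0.32 ]
-> [520. 300. 480.] tool cm [-39.45  44.04 -64.71] rows 22 per row [-1.79  2.   -2.94]
   i 0 cost 8.0e-29 speed 4.19 [ 1.18  0.87  0.41 -0.2   0.63  1.78]
   i 1 cost 1.1e-29 speed 2.58 [ 1.16  0.76  0.62 -0.2   0.52  1.79]
   i 7 cost 1.4e-30 speed 2.07 [1.02 0.37 1.36 0.19 0.18 1.37]
   i 8 cost 2.9e-29 speed 3.04 [0.99 0.31 1.44 0.44 0.15 1.12]
   i 9 cost 7.7e-27 speed 3.83 [0.95 0.27 1.53 0.75 0.15 0.8 ]
   i 10 cost 8.7e-31 speed 3.77 [0.91 0.22 1.6  1.05 0.16 0.48]
   i 11 cost 7.1e-23 speed 2.93 [0.87 0.17 1.67 1.28 0.19 0.24]
   q [ 0.09 -0.08  2.11  1.51  0.89 -0.34] wrist [369.  34. 583.]
-> [ 500. -330.  330.] tool cm [-32.02  29.38 -48.06] rows 17 per row [-1.88  1.73 -2.83]
   q [-1.04  0.59  1.58  0.99  1.78 -0.75] wrist [ 349. -596.  433.]
-> [ 518. -301.  116.] tool cm [-19.18   0.17  10.08] rows 6 per row [-3.2   0.03  1.68]
   q [-1.    0.87  1.65  1.    1.57 -1.03] wrist [ 367. -567.  219.]
-> [ 612. -134.   50.] tool cm [-0.12 -0.06 20.27] rows 6 per row [-0.02 -0.01  3.38]
   q [-0.71  0.93  1.78  1.25  1.36 -1.14] wrist [ 461. -400.  153.]
```

>>> drive_tool --pt "-0.3 0.3 -0.4 0.05" --pt "-0.6 0.7 -1.0 0.05" --pt "-0.9 1.0 -1.5 0" --pt "-0.9 1.0 -1.5 0" --pt "-0.9 1.0 -1.5 0" --pt "-1.8 2.0 -2.9 0" --pt "-1.8 2.0 -2.9 0" --pt "-1.8 2.0 -2.9 0" --pt "-1.2 1.3 -2.0 0" --pt "-0.9 1.0 -1.5 0" --pt "-0.9 1.0 -1.5 0" --pt "-0.9 1.0 -1.5 0"

```text
clock: 12.68
eef_pos: [507.9, 878.3, 593.5]
tcp_rot: [-3.137, -1.245, 1.05]
contact_force: [-0.9, 0.7, 0.6]
opening: 1.0
```

>>> drive_tool --pt "-0.9 1.0 -1.5 0" --pt "-0.9 1.0 -1.5 0" --pt "-0.9 1.0 -1.5 0" --pt "-0.9 1.0 -1.5 0" --pt "-0.9 1.0 -1.5 0" --pt "-0.9 1.0 -1.5 0" --pt "-0.9 1.0 -1.5 0" --pt "-0.9 1.0 -1.5 0" --pt "-0.9 1.0 -1.5 0" --pt "-0.9 1.0 -1.5 0"

```text
clock: 13.52
eef_pos: [510.5, 680.6, 556.2]
tcp_rot: [-3.139, -1.245, 1.051]
contact_force: [-1.0, 0.4, -0.6]
opening: 1.001
```

```bash
python3 - <<'E'
from plan import *
print(r.sense()['qpos'])
plan([[520,300,480],[500,-330,330],[518,-301,116],[612,-134,50]],roll=0)
E
```

```text
[0.85309898 0.15553527 1.69944099 1.32589352 0.19601994 0.18537542]
now 13.5167 [510.5 680.6 556.2] t [ 0.468  0.824 -0.32 ] yz [ 0.947 -0.001 -0.32 ]
-> [520. 300. 480.] tool cm [-17.64  19.65 -28.46] rows 10 per row [-1.76  1.97 -2.85]
   q [ 0.09 -0.08  2.11  1.52  0.89 -0.34] wrist [369.  34. 583.]
-> [ 500. -330.  330.] tool cm [-32.04  29.43 -48.02] rows 17 per row [-1.88  1.73 -2.82]
   q [-1.04  0.59  1.58  0.99  1.78 -0.75] wrist [ 349. -596.  433.]
-> [ 518. -301.  116.] tool cm [-19.18   0.15  10.09] rows 6 per row [-3.2   0.03  1.68]
   q [-1.    0.87  1.65  1.    1.56 -1.03] wrist [ 367. -567.  219.]
-> [ 612. -134.   50.] tool cm [-0.11 -0.08 20.27] rows 6 per row [-0.02 -0.01  3.38]
   q [-0.71  0.93  1.78  1.26  1.36 -1.14] wrist [ 461. -400.  153.]
```

It went through the wrist singularity cleanly. Continuing.

>>> drive_tool --pt "-1.76 1.97 -2.85 0" --pt "-1.76 1.97 -2.85 0" --pt "-1.76 1.97 -2.85 0" --pt "-1.76 1.97 -2.85 0" --pt "-1.76 1.97 -2.85 0" --pt "-1.76 1.97 -2.85 0" --pt "-1.76 1.97 -2.85 0" --pt "-1.76 1.97 -2.85 0" --pt "-1.76 1.97 -2.85 0" --pt "-1.76 1.97 -2.85 0"

```text
clock: 14.35
eef_pos: [519.9, 298.9, 480.7]
tcp_rot: [3.139, -1.244, 1.056]
contact_force: [1.2, -0.2, -0.7]
opening: 0.999
```

>>> drive_tool --pt "-1.88 1.73 -2.82 0" --pt "-1.88 1.73 -2.82 0" --pt "-1.88 1.73 -2.82 0" --pt "-1.88 1.73 -2.82 0" --pt "-1.88 1.73 -2.82 0" --pt "-1.88 1.73 -2.82 0" --pt "-1.88 1.73 -2.82 0" --pt "-1.88 1.73 -2.82 0" --pt "-1.88 1.73 -2.82 0" --pt "-1.88 1.73 -2.82 0" --pt "-1.88 1.73 -2.82 0" --pt "-1.88 1.73 -2.82 0"

```text
clock: 15.35
eef_pos: [506.6, -145.8, 374.9]
tcp_rot: [3.141, -1.241, 1.054]
contact_force: [1.4, -0.5, 0.1]
opening: 1.0
```

>>> drive_tool --pt "-1.88 1.73 -2.82 0" --pt "-1.88 1.73 -2.82 0" --pt "-1.88 1.73 -2.82 0" --pt "-1.88 1.73 -2.82 0" --pt "-1.2 1.2 -1.6 0" --pt "-1.5 0 0.8 0" --pt "-3 0 1.6 0" --pt "-3 0 1.6 0" --pt "-3 0 1.6 0" --pt "-3 0 1.6 0" --pt "-2 0 1 0" --pt "0 0 0 0"

```text
clock: 16.35
eef_pos: [515.8, -287.4, 156.5]
tcp_rot: [-3.119, -1.243, 1.034]
contact_force: [-0.9, 0.8, -0.5]
opening: 0.999
```

```bash
python3 - <<'E'
from plan import *
from rig import cams
import cv2
from h import cloud
plan([[518,-301,116],[570,-209,80],[612,-134,50]],roll=0)
p,d=cams.grab_frame('wrist');k=cams.camera_params('wrist');cv2.imwrite('pics/w1.png',p[:,:,::-1])
W=cloud(d,k);np.savez('w1.npz',W=W,p=p)
# beaker: points near expected, z 15..80
m=(np.hypot(W[...,0]-611,W[...,1]+136)<60)&(W[...,2]>15)&(W[...,2]<84)
q=W[m];print(len(q))
if len(q)>50:
  o=least_squares(lambda c:np.hypot(q[:,0]-c[0],q[:,1]-c[1])-31,[611,-136],loss='soft_l1',f_scale=1.5);print(o.x,np.abs(o.fun).mean(), 'zmax',np.nanpercentile(q[:,2],99))
E
```

```text
now 16.35 [ 515.8 -287.4  156.5] t [ 0.465  0.825 -0.322] yz [ 0.947 -0.007 -0.322]
-> [ 518. -301.  116.] tool cm [-4.18  0.89  0.28] rows 2 per row [-2.09  0.45  0.14]
   q [-1.    0.87  1.65  1.    1.57 -1.02] wrist [ 368. -567.  220.]
-> [ 570. -209.   80.] tool cm [-1.000e-02  2.000e-02  1.116e+01] rows 3 per row [-0.    0.01  3.72]
   q [-0.85  0.9   1.74  1.12  1.44 -1.08] wrist [ 420. -475.  184.]
-> [ 612. -134.   50.] tool cm [-0.07 -0.02  9.1 ] rows 3 per row [-0.02 -0.01  3.03]
   q [-0.71  0.93  1.78  1.25  1.36 -1.13] wrist [ 462. -400.  154.]
3180
[ 618.39867523 -135.87933096] 1.5405040201853126 zmax 83.52674638736448
```

View pics/w1.png

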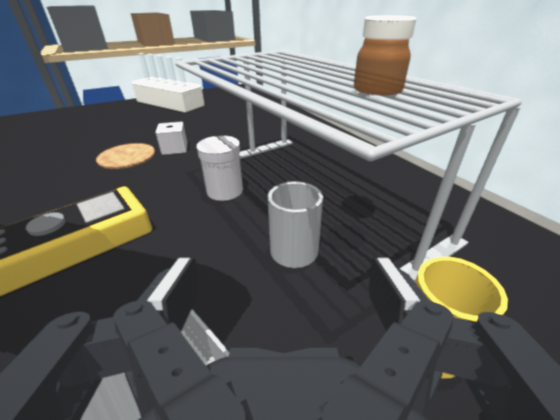

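```bash
python3 - <<'E'
from kin import *
W=np.load('w1.npz')['W']
for lo,hi in((15,40),(30,60),(50,75)):
  S=W[165:265,262:328].reshape(-1,3)
  q=S[(S[:,2]>lo)&(S[:,2]<hi)&(np.hypot(S[:,0]-614,S[:,1]+136)<45)]
  # outer front surface only: toward camera dir
  s=(q[:,:2]-[614,-136])@np.array([.47,.82]);q=q[s<-8]
  o=least_squares(lambda c:np.hypot(q[:,0]-c[0],q[:,1]-c[1])-31,[611,-136],loss='soft_l1',f_scale=1.5);print(lo,len(q),o.x.round(1),np.abs(o.fun).mean().round(2))
S=W[180:225,262:328].reshape(-1,3);q=S[(S[:,2]>80)&(S[:,2]<90)];print(len(q),q[:,:2].min(0),q[:,:2].max(0),q.mean(0))
E
```

```text
15 709 [ 618.9 -135.3] 0.36
30 932 [ 618.8 -135.2] 0.37
50 853 [ 618.8 -135.2] 0.4
817 [ 587.08824458 -166.95273814] [ 650.16499107 -105.05511663] [ 616.55037474 -138.74685031   84.89714189]
```

Wrist view: open beaker at (295,225), lidded tin at (220,168), yellow cup at (460,285) clear of the right jaw. The fit puts the beaker axis at about (618,-135.5), 85 mm high. Descending, then approaching.

>>> drive_tool --pt "-2 0.7 1.4 0" --pt "-2 0.7 1.4 0" --pt "0 0 2 0" --pt "0 0 3.5 0" --pt "0 0 3.5 0" --pt "0 0 3 0" --pt "0 0 2 0" --pt "0 0 0 0"

```text
clock: 17.07
eef_pos: [602.1, -166.5, 69.8]
tcp_rot: [-3.139, -1.243, 1.055]
contact_force: [-0.7, -0.2, 0.7]
opening: 1.002
```

```bash
python3 - <<'E'
from plan import *
plan([[618,-134.5,52]])
E
```

```text
now 17.0667 [ 602.1 -166.5   69.8] t [ 0.465  0.825 -0.322] yz [ 0.947 -0.001 -0.322]
-> [ 618.  -134.5   52. ] tool cm [-0.53 -0.18  3.95] rows 1 per row [-0.53 -0.18  3.95]
   q [-0.71  0.93  1.77  1.25  1.36 -1.12] wrist [ 468. -401.  156.]
```

>>> drive_tool --pt "-0.3 -0.1 1.5 0" --pt "-0.2 -0.1 1.5 0" --pt "0 0 1 0" --pt "0 0 0 0"

```text
clock: 17.4
eef_pos: [617.3, -135.5, 50.7]
tcp_rot: [-3.134, -1.243, 1.048]
contact_force: [-0.3, 0.0, -0.3]
opening: 1.0
```

>>> drive_tool --pt "0 0 0 0" --pt "0 0 0 0" --pt "0 0 0 0" --pt "0 0 0 0" --pt "0 0 0 0" --pt "0 0 0 0" --pt "0 0 0 0" --pt "0 0 0 0" --jaw 1 --force 50

```text
clock: 18.07
eef_pos: [617.1, -137.5, 51.4]
tcp_rot: [-3.138, -1.243, 1.05]
contact_force: [-2.7, -3.3, 5.7]
opening: 0.694
```

>>> drive_tool --pt "0.5 0 0 0" --pt "0.8 0 -0.3 0" --pt "0.3 0 -1.5 0" --pt "0 0 -3 0" --pt "0 0 -3.5 0" --pt "0 0 -3.5 0" --pt "0 0 -3.5 0" --pt "0 0 -2.5 0" --pt "0 0 -1 0"

```text
clock: 18.82
eef_pos: [530.5, -291.4, 128.2]
tcp_rot: [3.139, -1.24, 1.054]
contact_force: [0.4, 0.2, -4.1]
opening: 0.699
```

```bash
python3 - <<'E'
from plan import *
s=r.sense();print(s['opening'],s['contact_force'])
R=Ro.from_euler('xyz',s['tcp_rot']);b0=R.inv().apply([0,0,1])
for phi in(1.6,2.0,2.3,2.6):
    b=(R*Rz(phi)).apply(b0);print(phi,b.round(2),'tilt',np.rad2deg(np.arccos(b[2])).round(0))
b=(R*Rz(2.3)).apply(b0);T=np.array([400,-258,0])-34*b;T[2]=118;print(T)
plan([[450,-260,140],T])
q=r.sense()['qpos'];print(q)
x=T
for phi in(1,2,2.5,2.7):
    qq,c=ik(x,R*Rz(phi),n=4,q0=q);print(phi,c<1e-6,qq.round(2))
E
```

```text
0.6992490496488929 [ 0.43411015  0.20150217 -4.06240463]
1.6 [ 0.66 -0.74  0.08] tilt 85.0
2.0 [ 0.53 -0.8  -0.27] tilt 105.0
2.3 [ 0.36 -0.79 -0.49] tilt 119.0
2.6 [ 0.14 -0.74 -0.66] tilt 131.0
[ 387.82726367 -230.98879198  118.        ]
now 18.8167 [ 530.5 -291.4  128.2] t [ 0.47   0.821 -0.325] yz [ 0.946  0.001 -0.325]
-> [ 450. -260.  140.] tool cm [ 0.71 -8.55 -1.59] rows 3 per row [ 0.24 -2.85 -0.53]
   q [-1.05  0.77  1.82  0.95  1.54 -1.11] wrist [ 298. -525.  245.]
-> [ 387.82726367 -230.98879198  118.        ] tool cm [-2.26 -6.84  0.18] rows 2 per row [-1.13 -3.42  0.09]
   q [-1.13  0.77  1.94  0.89  1.5  -1.22] wrist [ 236. -496.  223.]
[-0.97883537  0.85499572  1.65250682  1.01208896  1.55752379 -1.0117407 ]
1 True [-1.13  0.77  1.94  0.89  1.5  -0.22]
2 True [-1.13  0.77  1.94  0.89  1.5   0.78]
2.5 True [-1.13  0.77  1.94  0.89  1.5   1.28]
2.7 True [-1.13  0.77  1.94  0.89  1.5   1.48]
```

>>> drive_tool --pt "0.2 -1.5 0 0" --pt "0.2 -3 0 0" --pt "0 -3.5 0 0" --pt "-0.4 -3.5 0 0" --pt "-0.6 -2.4 0 0" --pt "-0.5 -0.95 0 0" --pt "0 0 0 0.06" --pt "0 0 0 0.12" --pt "0 0 0 0.12" --pt "0 0 0 0.12" --pt "0 0 0 0.12" --pt "0 0 0 0.12"

```text
clock: 19.82
eef_pos: [401.4, -217.6, 116.4]
tcp_rot: [-2.075, -0.838, -0.127]
contact_force: [0.1, 0.4, -3.7]
opening: 0.699
```

>>> drive_tool --pt "0 0 0 0.12" --pt "0 0 0 0.12" --pt "0 0 0 0.12" --pt "0 0 0 0.12" --pt "0 0 0 0.12" --pt "0 0 0 0.12" --pt "0 0 0 0.12" --pt "0 0 0 0.1" --pt "0 0 0 0.07" --pt "0 0 0 0.05"

```text
clock: 20.65
eef_pos: [401.4, -217.6, 116.4]
tcp_rot: [-1.904, 0.146, -0.566]
contact_force: [0.4, -0.1, -2.7]
opening: 0.698
```

```bash
python3 - <<'E'
from plan import *
from rig import cams
import cv2
s=r.sense();print(s['eef_pos'],s['opening'],s['contact_force'],s['qpos'])
p,d=cams.grab_frame('top');p2,_=cams.grab_frame('wrist')
a=cv2.resize(p[190:330,240:400],(400,350),interpolation=2);b=cv2.resize(p2,(400,300))
c=np.zeros((350,800,3),np.uint8);c[:,:400]=a;c[:300,400:]=b;cv2.imwrite('pics/pour.png',c[:,:,::-1])
E
```

```text
[ 401.40169778 -217.59524752  116.43402681] 0.6975242502141829 [ 0.35440258 -0.09437246 -2.66447659] [-1.09930715  0.78067827  1.94527265  0.91539647  1.48521009  0.49931811]
```

View pics/pour.png

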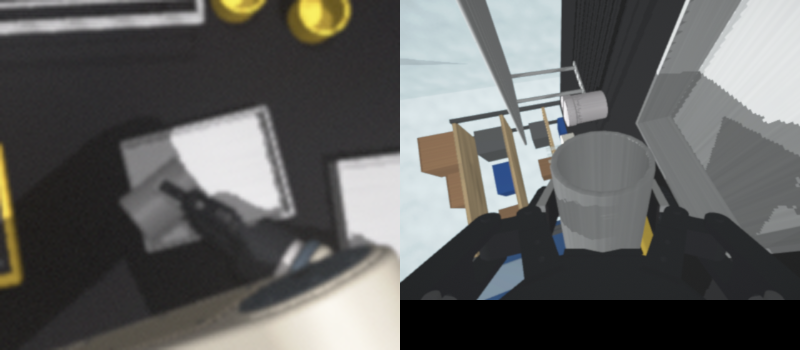

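The beaker is level over the tray and still loaded (wrist view, mouth at (600,165)). Continuing the pour slowly.

>>> drive_tool --pt "0 0 0 0.05" --pt "0 0 0 0.05" --pt "0 0 0 0.05" --pt "0 0 0 0.05" --pt "0 0 0 0.05" --pt "0 0 0 0.05" --pt "0 0 0 0.05" --pt "0 0 0 0.05" --pt "0 0 0 0.05" --pt "0 0 0 0.05" --pt "0 0 0 0.05" --pt "0 0 0 0.05"

```text
clock: 21.75
eef_pos: [401.2, -217.4, 116.5]
tcp_rot: [-2.007, 0.702, -0.809]
contact_force: [-0.7, 0.4, -2.0]
opening: 0.695
```

>>> drive_tool --pt "0 0 0 0.1" --pt "0 0 0 0.1" --pt "0 0 0 0.1" --pt "0 0 0 0.1" --pt "0 0 0 0" --pt "0 0 0 0" --pt "0 0 0 0" --pt "0 0 0 0"

```text
clock: 22.42
eef_pos: [401.0, -217.2, 116.6]
tcp_rot: [-2.264, 1.042, -1.138]
contact_force: [0.4, -0.3, -3.0]
opening: 0.696
```

```bash
python3 - <<'E'
from plan import *
from rig import cams
import cv2
s=r.sense();print(s['eef_pos'],s['opening'],s['contact_force'],s['qpos'].round(2))
p,d=cams.grab_frame('top');p2,_=cams.grab_frame('side');p3,_=cams.grab_frame('wrist')
a=cv2.resize(p[220:305,275:375],(400,340),interpolation=2);b=cv2.resize(p2[170:255,270:370],(400,340),interpolation=2)
c=np.zeros((600,800,3),np.uint8);c[:340,:400]=a;c[:340,400:]=b;c[340:,200:547]=cv2.resize(p3,(347,260));cv2.imwrite('pics/pour2.png',c[:,:,::-1])
E
```

```text
[ 400.96949353 -217.21533907  116.57569765] 0.6955624624152489 [ 0.39492287 -0.27429944 -3.00982629] [-1.1   0.78  1.95  0.92  1.49  1.49]
```

View pics/pour2.png

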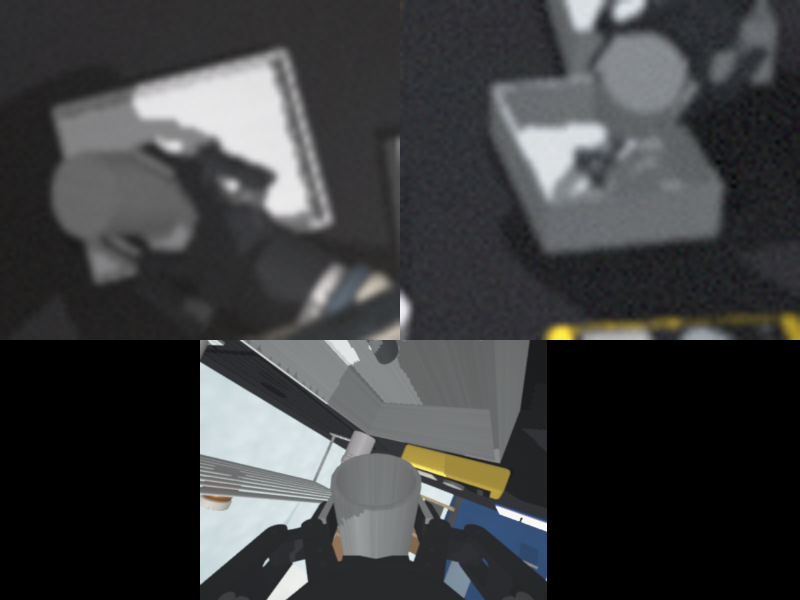

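```bash
python3 - <<'E'
from plan import *
plan([[400,-215,240]])
plan([[410,100,300]])
E
```

```text
now 22.5667 [ 400.9 -217.2  116.6] t [ 0.467  0.823 -0.322] yz [-0.864 -0.387 -0.322]
-> [ 400. -215.  240.] tool cm [-10.78  -4.62  -3.84] rows 4 per row [-2.7  -1.16 -0.96]
   q [-1.09  0.54  1.96  0.92  1.62  1.67] wrist [ 249. -481.  344.]
now 22.5667 [ 400.9 -217.2  116.6] t [ 0.467  0.823 -0.322] yz [-0.864 -0.387 -0.322]
-> [410. 100. 300.] tool cm [-30.17   2.77  20.63] rows 10 per row [-3.02  0.28  2.06]
   q [-0.57  0.16  2.41  1.35  1.32  1.74] wrist [ 259. -166.  404.]
```

>>> drive_tool --pt "-1.5 -0.6 -0.5 0" --pt "-2.7 -1.2 -1 0" --pt "-2.7 -1.2 -1 0" --pt "-2.7 -1.2 -1 0" --pt "-1.2 -0.4 -0.4 0" --pt "0 0 0 0"

```text
clock: 23.07
eef_pos: [399.8, -215.8, 242.4]
tcp_rot: [-2.264, 1.039, -1.139]
contact_force: [1.1, -0.8, -2.7]
opening: 0.69
```

```bash
cat > tray.py <<'E'
import sys
from kin import *
from rig import r,cams
import cv2
from h import cloud
c=np.zeros((420,800,3),np.uint8)
th=np.deg2rad(15.2)
for i,n in enumerate(('top','side')):
    p,d=cams.grab_frame(n);k=cams.camera_params(n);W=cloud(d,k)
    v=np.array(k['R'])@[422,-270,10]+k['t'];u0=int(k['fx']*v[0]/v[2]+k['cx']);v0=int(k['fy']*v[1]/v[2]+k['cy'])
    a=p[max(v0-45,0):v0+45,max(u0-42,0):u0+43];c[:,i*400:i*400+396]=cv2.resize(a,(396,420),interpolation=2)
    L=(W-[422.2,-270.1,0])@np.array([[np.cos(th),-np.sin(th),0],[np.sin(th),np.cos(th),0],[0,0,1]])
    m=(abs(L[...,0])<62)&(abs(L[...,1])<87)&(L[...,2]>9)&(L[...,2]<30)
    nn,lab,st,ce=cv2.connectedComponentsWithStats(m.astype(np.uint8))
    print(n,[(int(st[j,4]),L[lab==j].mean(0).round(0).tolist()) for j in range(1,nn) if st[j,4]>4])
cv2.imwrite(sys.argv[1],c[:,:,::-1]);s=r.sense();print(s['clock'],s['eef_pos'].round(1),s['contact_force'].round(1),s['opening'])
E
python3 tray.py pics/tray3.png
```

```text
top [(18, [10.0, -18.0, 17.0]), (18, [-28.0, -42.0, 17.0])]
side [(96, [-3.0, -16.0, 16.0])]
23.1667 [ 399.4 -215.3  239.6] [-0.5 -0.2 -2.6] 0.6945843587647388
```

View pics/tray3.png

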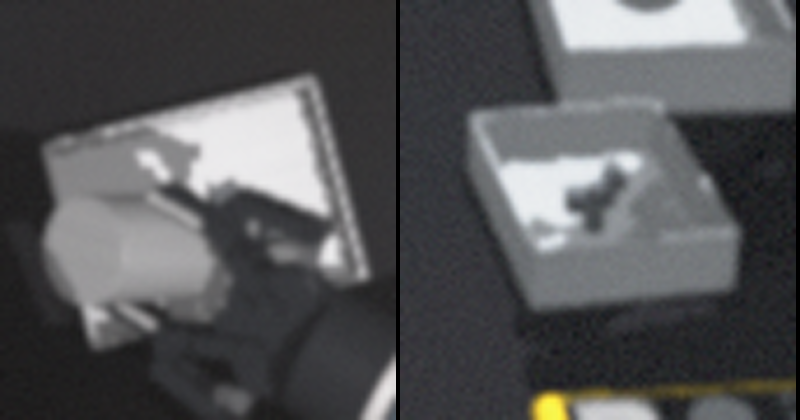

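>>> drive_tool --pt "0 0 0 -0.08" --pt "0 0 0 -0.12" --pt "0 0 0 -0.12" --pt "0 0 0 -0.12" --pt "0 0 0 -0.12" --pt "0 0 0 -0.12" --pt "0 0 0 -0.12" --pt "0 0 0 -0.12" --pt "0 0 0 -0.12" --pt "0 0 0 -0.12" --pt "0 0 0 -0.12" --pt "0 0 0 -0.12"

```text
clock: 24.17
eef_pos: [399.3, -215.0, 238.2]
tcp_rot: [-1.908, -0.239, -0.432]
contact_force: [-1.0, -0.2, -1.9]
opening: 0.695
```

>>> drive_tool --pt "0 0 0 -0.12" --pt "0 0 0 -0.12" --pt "0 0 0 -0.12" --pt "0 0 0 -0.12" --pt "0 0 0 -0.12" --pt "0 0 0 -0.12" --pt "0 0 0 -0.12" --pt "0 0 0 -0.12" --pt "0 0 0 -0.12" --pt "0 0 0 -0.12" --pt "0 0 0 -0.1" --pt "0 0 0 0"

```text
clock: 25.17
eef_pos: [399.3, -215.0, 238.4]
tcp_rot: [-3.083, -1.243, 0.994]
contact_force: [0.4, 0.6, -2.1]
opening: 0.695
```

```bash
python3 - <<'E'
from plan import *
print(r.sense()['qpos'].round(2))
plan([[430,60,250],[456,273,200],[456,273,80],[456,273,56]])
E
```

```text
[-1.1   0.55  1.96  0.91  1.62 -1.04]
now 25.1667 [ 399.3 -215.   238.4] t [ 0.466  0.824 -0.321] yz [ 0.947 -0.019 -0.321]
-> [430.  60. 250.] tool cm [  9.05 -11.06  23.72] rows 7 per row [ 1.29 -1.58  3.39]
   q [-0.64  0.34  2.36  1.32  1.33 -1.1 ] wrist [ 279. -206.  354.]
-> [456. 273. 200.] tool cm [ 1.47 -8.26 20.37] rows 6 per row [ 0.24 -1.38  3.4 ]
   q [ 0.02  0.46  2.46  2.03  1.14 -1.34] wrist [305.   7. 304.]
-> [456. 273.  80.] tool cm [-11.36   0.23   3.85] rows 3 per row [-3.79  0.08  1.28]
   q [ 0.02  0.84  2.42  2.14  1.31 -1.66] wrist [305.   7. 184.]
-> [456. 273.  56.] tool cm [-2.27  0.05  0.77] rows 1 per row [-2.27  0.05  0.77]
   q [ 0.02  0.91  2.4   2.15  1.34 -1.71] wrist [305.   7. 160.]
```

>>> drive_tool --pt "0.6 -0.8 1.7 -0.02" --pt "1.3 -1.6 3.4 0" --pt "1.3 -1.6 3.4 0" --pt "1.3 -1.6 3.4 0" --pt "1.3 -1.6 3.4 0" --pt "1.3 -1.6 3.4 0" --pt "1.0 -1.5 3.4 0" --pt "0.6 -1.4 3.4 0" --pt "0.2 -1.4 3.4 0" --pt "0.2 -1.4 3.4 0" --pt "0.2 -1.4 3.4 0" --pt "0.2 -1.4 3.4 0"

```text
clock: 26.17
eef_pos: [446.6, 219.7, 202.7]
tcp_rot: [-3.12, -1.24, 1.032]
contact_force: [1.0, 0.0, -0.9]
opening: 0.695
```

>>> drive_tool --pt "0.2 -1.2 3 0" --pt "0 -0.7 1.7 0" --pt "-1.5 0 0.5 0" --pt "-2.5 0 0.8 0" --pt "-2.0 0 0.7 0" --pt "-1 0 0.3 0" --pt "0 0 0 0"

```text
clock: 26.75
eef_pos: [451.3, 266.5, 113.9]
tcp_rot: [-3.113, -1.238, 1.026]
contact_force: [-1.2, 0.8, -1.9]
opening: 0.697
```

```bash
python3 tray.py pics/tray4.png; python3 - <<'E'
from plan import *
from rig import cams
from h import cloud
plan([[457,272,70],[457,272,57]])
# beaker & pad from side camera
p,d=cams.grab_frame('side');W=cloud(d,cams.camera_params('side'))
x=r.sense()['eef_pos']
m=(np.hypot(W[...,0]-x[0],W[...,1]-x[1])<50)&(W[...,2]>15);z=W[m]
print('beaker pts z',np.percentile(z[:,2],[0,1,5,95,99]).round(1))
E
```

```text
top [(26, [8.0, -20.0, 16.0]), (32, [3.0, 8.0, 18.0]), (28, [-11.0, -25.0, 17.0]), (31, [-27.0, -46.0, 16.0])]
side [(100, [-3.0, -16.0, 16.0])]
26.85 [451.8 266.5 116.5] [-0.3 -0.3 -1.7] 0.698833934003709
now 26.85 [451.8 266.5 116.5] t [ 0.466  0.823 -0.324] yz [ 0.946 -0.006 -0.324]
-> [457. 272.  70.] tool cm [-4.16  0.21  2.2 ] rows 2 per row [-2.08  0.1   1.1 ]
   q [ 0.02  0.87  2.41  2.14  1.31 -1.69] wrist [307.   6. 175.]
-> [457. 272.  57.] tool cm [-1.23  0.01  0.42] rows 1 per row [-1.23  0.01  0.42]
   q [ 0.02  0.91  2.4   2.15  1.33 -1.71] wrist [307.   6. 162.]
beaker pts z [ 65.6  68.4  74.  149.8 151.6]
```

View pics/tray4.png

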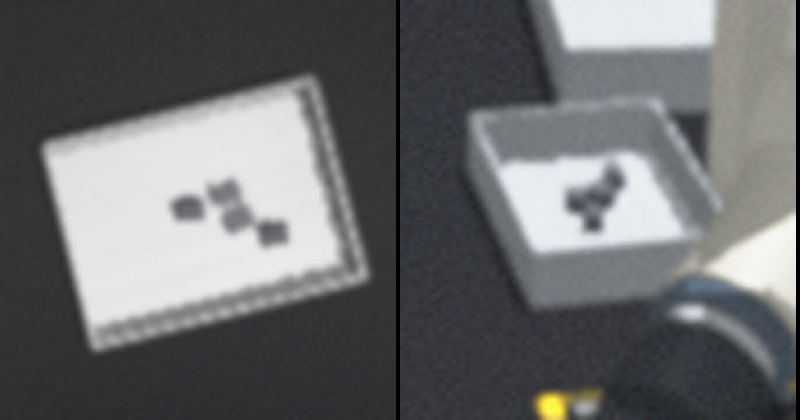

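All four samples lie in the tray: left crop at (188,208), (225,192), (238,218) and (272,232). The beaker's underside is about 51 mm below the TCP, so contact should come at TCP z of about 57.

>>> drive_tool --pt "-1 0.1 0.6 0" --pt "-1.8 0.1 0.9 0" --pt "-1.4 0 0.7 0" --pt "-0.6 0 0.2 0" --pt "-0.2 0 0.1 0" --pt "0 0 0 0" --pt "0 0 0 0"

```text
clock: 27.48
eef_pos: [457.9, 272.1, 63.2]
tcp_rot: [-3.137, -1.243, 1.05]
contact_force: [-0.3, -0.0, -2.4]
opening: 0.698
```

```bash
python3 - <<'E'
from plan import *
from rig import cams
from h import cloud
plan([[457,272,57]])
p,d=cams.grab_frame('top');W=cloud(d,cams.camera_params('top'))
m=(np.hypot(W[...,0]-458,W[...,1]-274)<60)&(W[...,2]>84)&(W[...,2]<101);z=W[m];print(len(z),z.min(0).round(1),z.max(0).round(1),np.median(z,0).round(1))
E
```

```text
now 27.4833 [457.9 272.1  63.2] t [ 0.467  0.823 -0.322] yz [ 0.947 -0.001 -0.322]
-> [457. 272.  57.] tool cm [-0.6  -0.07  0.15] rows 1 per row [-0.6  -0.07  0.15]
   q [ 0.02  0.91  2.4   2.15  1.33 -1.72] wrist [306.   6. 161.]Traceback (most recent call last):
  File "<stdin>", line 6, in <module>
    return umr_minimum(a, axis, None, out, keepdims, initial, where)
ValueError: zero-size array to reduction operation minimum which has no identity
```

>>> drive_tool --pt "-0.1 0 0.03 0" --pt "-0.1 0 0.03 0" --pt "-0.1 0 0.03 0" --pt "-0.1 0 0.03 0" --pt "0 0 0 0" --pt "0 0 0 0"

```text
clock: 28.03
eef_pos: [457.7, 272.0, 58.0]
tcp_rot: [-3.136, -1.243, 1.049]
contact_force: [-0.4, 0.3, -2.7]
opening: 0.694
```

>>> drive_tool --pt "-0.08 0 0.03 0" --pt "-0.08 0 0.03 0" --pt "0 0 0 0" --pt "0 0 0 0"

```text
clock: 28.37
eef_pos: [457.8, 272.3, 57.3]
tcp_rot: [-3.137, -1.245, 1.05]
contact_force: [-1.8, -2.7, 4.5]
opening: 0.698
```

Contact felt (about 7 N change). Releasing to a partial opening, because the block is close by.

>>> drive_tool --pt "0 0 0 0" --pt "0 0 0 0" --pt "0 0 0 0" --pt "0 0 0 0" --pt "0 0 0 0" --pt "0 0 0 0" --jaw 0.12

```text
clock: 28.87
eef_pos: [457.7, 272.1, 56.4]
tcp_rot: [-3.136, -1.243, 1.049]
contact_force: [-0.6, 0.5, -0.2]
opening: 0.884
```

```bash
python3 - <<'E'
from rig import cams,r
import cv2
print(r.sense()['contact_force'],r.sense()['opening'])
p,_=cams.grab_frame('wrist');p2,_=cams.grab_frame('side')
import numpy as np
c=np.zeros((400,800,3),np.uint8);c[:300,:400]=cv2.resize(p,(400,300));c[:,400:]=cv2.resize(p2[230:370,210:350],(400,400),interpolation=2)
cv2.imwrite('pics/rel.png',c[:,:,::-1])
E
```

```text
[-0.63009932  0.51918037 -0.15937221] 0.8836136421588671
```

View pics/rel.png

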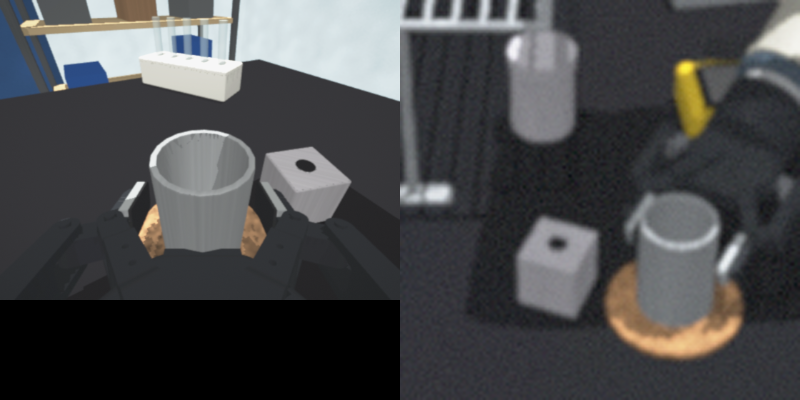

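The beaker is upright, empty and central on the pad at (680,260), with both pads clear and the block untouched. Backing off along the tool axis.

>>> drive_tool --pt "0 0 -0.5 0" --pt "0 0 -1 0" --pt "0 0 -2 0" --pt "0 0 -3 0" --pt "0.5 0 -3 0" --pt "1 0 -3 0" --pt "1 0 -2 0" --pt "0.5 0 -1 0" --pt "0 0 0 0" --pt "0 0 0 0"

```text
clock: 29.8
eef_pos: [390.7, 152.1, 135.0]
tcp_rot: [3.141, -1.243, 1.053]
contact_force: [0.8, -0.3, -0.2]
opening: 0.882
```

```bash
python3 tray.py pics/t5.png; python3 - <<'E'
from rig import cams,r
from h import cloud
from kin import *
import cv2
for n in('top','side','wrist'):
    p,d=cams.grab_frame(n);W=cloud(d,cams.camera_params(n));print(n)
    def rim(c,z0,z1,rad,nm):
        m=(np.hypot(W[...,0]-c[0],W[...,1]-c[1])<rad)&(W[...,2]>z0)&(W[...,2]<z1);q=W[m]
        if len(q)>15: o=cv2.minEnclosingCircle(q[:,:2].astype(np.float32));print(' ',nm,len(q),np.round(o[0],1),round(o[1],1),'z',np.median(q[:,2]).round(1))
    rim((458,274),86,97,50,'beaker rim');rim((552,263),42,56,45,'block');rim((587,47),76,90,50,'tin');rim((713,-137),225,265,45,'jar');rim((367,16),20,60,110,'meter')
    if n=='side': cv2.imwrite('pics/fin.png',cv2.resize(p,(800,600))[:,:,::-1])
E
```

```text
top [(60, [-1.0, -22.0, 16.0]), (32, [3.0, 7.0, 17.0]), (32, [-27.0, -46.0, 16.0])]
side [(99, [-3.0, -16.0, 16.0])]
29.9 [390.4 153.1 134.4] [-0.8  0.9 -1.3] 0.8814290062983823
top
  beaker rim 82 [457.3 272.9] 31.3 z 90.2
  block 253 [552.8 263.2] 32.3 z 49.5
  tin 236 [587.3  47.2] 31.9 z 84.2
  jar 243 [ 713.9 -135.8] 24.5 z 249.9
side
  beaker rim 179 [459.3 275.5] 32.9 z 90.4
  block 394 [554.7 266.2] 33.8 z 50.2
  tin 327 [588.   49.4] 33.5 z 84.9
  jar 230 [ 717.8 -134.4] 26.7 z 246.5
  meter 1312 [368.9  23. ] 96.1 z 40.9
wrist
  beaker rim 867 [459.1 274.3] 31.5 z 89.8
  block 1384 [555.3 265.1] 34.0 z 49.4
```

View pics/fin.png

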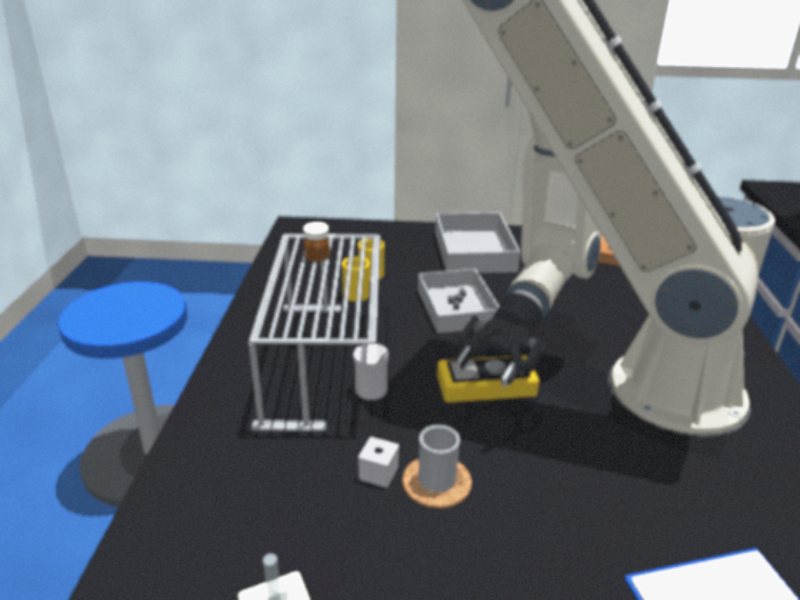

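The beaker stands at (438,460) on the pad, the samples are in the small tray at (458,299), and the bystanders have not moved. The arm is clear of everything, so I'm handing in.

```bash
python3 -c "
from rig import job,r
print(r.sense()['qvel'].round(4)); print(job.sign_off())"
```

```text
[ 0.0009 -0.0015  0.0021 -0.0032 -0.0012  0.0011]
the job is handed in; nothing more can be done
None
```

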